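Shut and bolt the instrument case

ROBOT

A 6-joint arm with a two-finger parallel gripper is mounted at the origin on a cart in front of the work surface, level with it; the furniture and walls round the work are solid. World frame = base frame: x ahead of the robot, y to its left, z up, the work surface at z = 0. Lengths are in m, angles in degrees, forces in N, time in s.
With the tool pointing down it reaches from about 0.375 to 0.9 m from the base axis. Payload 3.1 kg.
Tool frame: the origin (TCP) lies on the centre line of the jaws, within the pads' length; the fingertips stand finger_overhang ahead of it and the grasp point (between the pads) lies 5 mm behind it (finger_overhang is the distance from the TCP to the fingertips, in m); z points along the fingers, y is the line along which they close (so a half turn about z gives the same grasp; the last joint's range is limited). The gripper opens to 87 mm and grips with 3 to 60 N. Pads are 19 mm wide; open, the fingers measure 117 mm over their backs; the gripper's body (75 mm by 190 mm) begins 51 mm behind the grasp point.
Start: joints at [57.324, 30.224, 82.088, -0, 67.689, -10.227], TCP at [0.239, 0.578, 0.197] pointing down, gripper open.
Joint ranges: [-176.69, 176.69], [-43.24, 126.21], [12.49, 139.97], [-82, 262], [0, 151.66], [-163.58, 163.58]. Speed limits (degrees/s): [159.86, 159.86, 180, 180, 180, 180].

INTERFACE

Orientations are given as a 3x3 rotation matrix whose columns are the frame's x, y, z axes.
In Python, from rig import read_state, capture, calibration, hand_in, finger_overhang gives the robot as it stands.
- The arm moves only by the tool send_rows, never from a script. Its argument "plan" is a list of rows, each a list of 5 numbers: the closure in counts, from 0 (fully open) to 255 (shut), then the shift along the tool's x, y, z in m, then the turn about the tool's z in rad. A call has 1 to 20 rows; each row shifts and turns the commanded pose from where the row before left it, along the tool's axes as they then stand; what a row does not reach is not made up. A row lasts 1/12 s, in which the tool goes at most 41.7 mm and 7.16 degrees, less where a joint would pass 70% of its speed; a pose out of reach is approached as far as the arm can. A call is refused whole if a number of a shift passes 0.0417 or a number of a turn 0.125, either way. A call with a gripper value outside its range is refused whole. The fingers move at their own pace and stop on an object; the grip force is fixed at half the most. Time passes only in rows, so rows that do not move let the fingers close. It gives the time, the measured TCP pose, the force, the opening and the grip force at its end, in the units of the state.
- read_state(): the state, without advancing time (a new reading comes with each control period).
- capture(name): name is "scene" or "top"; returns (picture, depth): 400x640x3 uint8, blue, green, red; 400x640 float32, m along the optical axis (not along the pixel's ray), 0 where there is no reading.
- calibration(name): a dict with "fx", "fy", "cx", "cy" (pixels), "xyz" and "rotation" of the camera in the world. Camera axes: x right, y down, z forward; pixel columns grow to the right and rows downward; lengths in m; the calibration is good to about 2 mm. A picture is of the moment at which its call begins. calibration takes no time and is no camera call.
- hand_in(): hands the job in; it is judged then, once.
The state is a dict: "time_s": time; "joint_positions": joint angles; "qvel": joint speeds; "tau": joint torques, N m; "position": TCP position; "tcp_rot": TCP orientation; "force": force on the tool from outside, world axes, zero at the start; "moment": the same for the moment, N m; "opening": opening from 0.0 (shut) to 1.0 (fully open); "grasp_force": force on a finger pad.
Only numpy, scipy, OpenCV 4.12 (cv2) and the standard library are available. Lean on these libraries where they do the work, as an engineer would, in place of code of your own. Each camera call takes 0.05 s, during which the arm holds its last target. There are 200 camera calls.

TASK

Shut the lid of the blue case fully. Then slide its spring bolt through the staple on the lid until it comes up against its rubber stop, turn the red-knobbed handle fully down into the notch and let go, so that the bolt stays locked. Do not force the bolt or its handle hard against the catch plate or stop, and leave the things round about alone.

Things in the scene. Friction and masses are not known exactly. Their poses are not given: they have to be found in the camera images.
- case: Blue case, 250 x 150 x 60 mm, fixed to the desk. Origin: centre of its underside. x: from its front (a closed deck that carries the bolt, top at z = 60, x = -125 to -5) to its back (a compartment with a lid hinged along the back edge); y: to the left; z: up. All positions below are in mm in this frame.
- lid (a joint): Angle of the aluminium lid (rad): 0 shut, grows as the front edge rises (0.15 to 0.5 at the start, most 0.6). Hinge along y at x = 125, z = 61; lid 146 wide, 6 thick, front edge 121 from the hinge. Stiff hinge (0.15 Nm): it stays where left. On the middle of the front edge stands the steel staple, 34 wide, 12 deep, top 42 above the hinge; the bolt passes through it when the lid is shut.
- lid_press (a point): Black round finger mark on the top face of the lid, 24 across, 45 to the right of the middle and 85 from the hinge: a good place to push the lid down. Shut, it is at (40, -45, 67).
- bolt (a joint): Travel of the bolt (m): 0 at rest, grows along the case's +x into the staple. A spring pushes it back (2.7 N at 0, 6.8 N at 0.046); friction 0.6 N. Rod 10 thick, axis along x at y = 0, z = 88. The handle's stem meets the rubber stop at a travel between 0.024 and 0.046: the catch plate is set differently each time and its place is not measured, so find the stop by feel (or look).
- handle (a joint): Angle of the bolt's handle about the rod (rad): 0 upright, grows as the knob goes over and down towards the case's left (+y); 1.4 is fully down, nearly level. Friction 0.02 Nm: it stays where left (0 to 0.12 at the start). Away from the stop the catch plate's rail blocks it at about 0.35; it goes down only while the bolt is held within 3 mm of the stop.
- knob (a point): Centre of the red ball knob, 18 in diameter, on the handle's 7 thick stem, 56 from the rod's axis. At rest with the handle upright it is at (-80, 0, 144). Pinched with the fingers before and behind it (closing along the case's x), the ball can turn in the grip as the handle goes down.
- guide: Bolt's dark base plate, 112 x 50 x 10, origin under its centre at (-68, 0, 60), axes as the case's; it carries the catch plate: a rail left of the rod (y = 8 to 12, top z = 100), a notch in it 10 long that begins at the black rubber stop. Once the handle is down, the spring keeps the stem at the notch's near edge, 3 back from the stop. It stands a push of 20 N; the stop gives about 1 mm per 10 N.
- tweezers: dark blue tweezers lying flat, 120 long (mm); origin at the centre of its underside. To be left alone.
- braid_spool: small yellow spool lying flat, 51 across, 10 high (mm); origin at the centre of its underside. To be left alone.
- marker_pen: white and blue marker pen lying flat, 127 long (mm); origin at the centre of its underside. To be left alone.
- screw_dish: small steel dish of screws, 67 across, 13 high (mm); origin at the centre of its underside. To be left alone.
- paste_tube: white tube with a red band, standing upright, 76 high (mm); origin at the centre of its underside. To be left alone.
- varnish_bottle: little bottle with amber liquid and a white cap, 98 high (mm); origin at the centre of its underside. To be left alone.
- open_jar: open clear jar, 41 across, 44 high (mm); origin at the centre of its underside. To be left alone.
- jar_lid: orange jar lid, 43 across, 10 high (mm); origin at the centre of its underside. To be left alone.

How it is judged (in metres and radians):
On the way, in this order (a step that is already met when the one before it is completed fails the run):
1. the lid is shut (value of joint lid below 0.03 rad), for 0.2 s.
2. the bolt is slid through the staple, with the lid shut (value of joint bolt above 0.02 m and value of joint lid below 0.03 rad), for 0.2 s.
At the end, for the whole second after the job is handed in: The lid is shut (under 0.03 rad), the bolt stays thrown through the staple (travel over 0.018 m) and its handle is down in the notch (over 1.1 rad), at rest (value of joint lid below 0.03 rad and value of joint bolt above 0.018 m and value of joint handle above 1.1 rad and velocity of joint handle below 0.05 rad/s and velocity of joint bolt between -0.005 and 0.005 m/s); the robot touches nothing.
It fails at once if the bolt's guide with its catch plate and stop is pressed with more than 20 N (contact force between guide and anything else above 20 N).
It fails at once if a thing round about is moved by more than 20 mm (distance of any of tweezers, braid_spool, marker_pen, screw_dish, paste_tube, varnish_bottle, open_jar, jar_lid from where it was at the start of the episode above 0.02 m).
It also fails if it takes over 66 s, if anything falls off the work surface, if the arm or the gripper's body presses on something with over 40 N, if the wrist force passes 120 N, or if a joint passes its speed limit or range.

## Working session

There is one attempt and no reset: what is moved stays moved. The work goes in short steps, Python scripts to look and compute and a tool call to move; the robot and the scene stay as the last step left them, time stands still between calls to the robot, and variables do not carry over. Pictures are saved under pics/ and viewed, at most 10 in all, crops included, and the job is handed in when it is done.

Besides the shell and the picture viewer there is one more tool, called after "Call:" as a command line: name --pt "numbers of a row" for each row, then --argument value for the rest. send_rows: Moves the arm, as the interface text tells. Its arguments: {"type":"object","properties":{"plan":{"type":"array","items":{"type":"array","items":{"type":"number"}}}},"required":["plan"]}

```bash
mkdir -p pics; ls; python3 - <<'E'
from rig import *
import cv2,numpy as np
for n in ("scene","top"):
    p,d=capture(n); cv2.imwrite(f"pics/{n}0.png",p); np.save(f"pics/{n}0.npy",d); c=calibration(n); print(n,c)
s=read_state(); print(s, finger_overhang() if callable(finger_overhang) else finger_overhang)
E
```

```text
pics
scene {'fx': 444.38937778987554, 'fy': 444.38937778987554, 'cx': 324.1555340207553, 'cy': 201.91156692897968, 'xyz': array([0.14575503, 0.50214546, 0.89390777]), 'rotation': array([[-0.78721788, -0.45224261,  0.41924293],
       [-0.6164696 ,  0.55957503, -0.55393232],
       [ 0.01591393, -0.69451595, -0.71930129]])}
top {'fx': 376.1082212405837, 'fy': 376.1082212405837, 'cx': 320.8483996507532, 'cy': 197.45300835028814, 'xyz': array([ 0.40486362, -0.09019836,  1.05205673]), 'rotation': array([[ 0.0534564 , -0.96769168,  0.24640461],
       [-0.99854955, -0.05338851,  0.00696109],
       [ 0.00641899, -0.24641933, -0.96914205]])}
{'time_s': 0.1, 'joint_positions': array([ 5.73241982e+01,  3.02731502e+01,  8.21481740e+01,  1.06038714e-03,
        6.76886153e+01, -1.02272618e+01]), 'qvel': array([-0.06402397, -0.14425943, -0.15662101,  0.09459651,  0.10889896,
       -0.08165933]), 'tau': array([-1.77476732e-04, -4.40982485e+01, -1.77150267e+01,  6.34399289e-02,
        5.34471392e-02, -5.67817528e-05]), 'position': array([0.23824564, 0.57706059, 0.19647961]), 'tcp_rot': array([[-9.24219988e-01,  3.81859018e-01, -1.05034580e-03],
       [ 3.81860295e-01,  9.24218662e-01, -1.60588904e-03],
       [ 3.57525976e-04, -1.88528011e-03, -9.99998159e-01]]), 'force': array([0.34759309, 0.68616042, 0.39191116]), 'moment': array([-0.00169285,  0.04030246,  0.00613049]), 'grasp_force': 0.0, 'opening': 0.9998652694073045} 0.014
```

View pics/scene0.png

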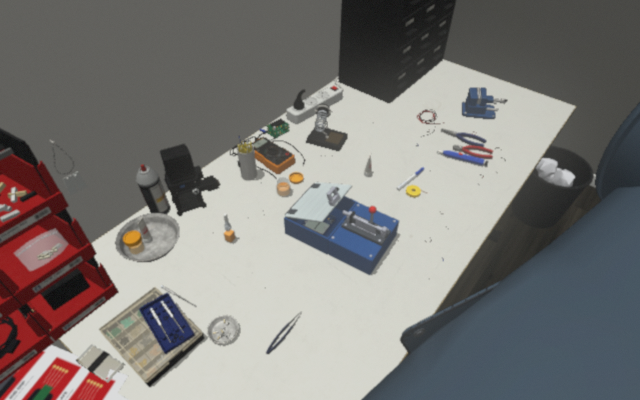

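View pics/top0.png

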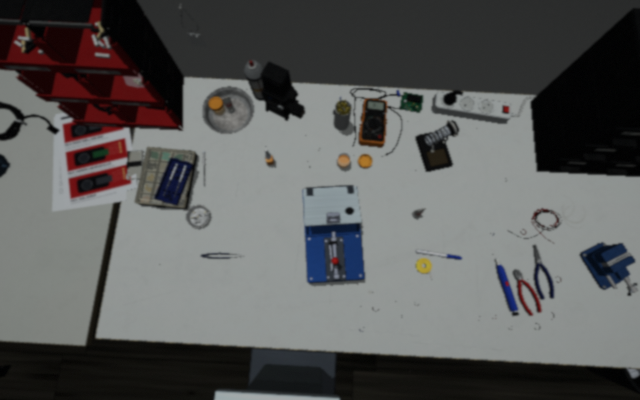

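The scene view has the case at about (340,225), with the knob at (373,210). The top view has it at (334,234), with the knob at (335,261). The surroundings near it are clear. Next I'll enlarge both.

```bash
python3 - <<'E'
import cv2,numpy as np
a=cv2.imread("pics/scene0.png")[165:275,270:410]; b=cv2.imread("pics/top0.png")[175:295,290:380]
f=lambda i,k:cv2.resize(i,None,fx=k,fy=k,interpolation=cv2.INTER_CUBIC)
cv2.imwrite("pics/sc1.png",f(a,5)); cv2.imwrite("pics/tc1.png",f(b,5))
E
```

```text
(no output)
```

View pics/sc1.png

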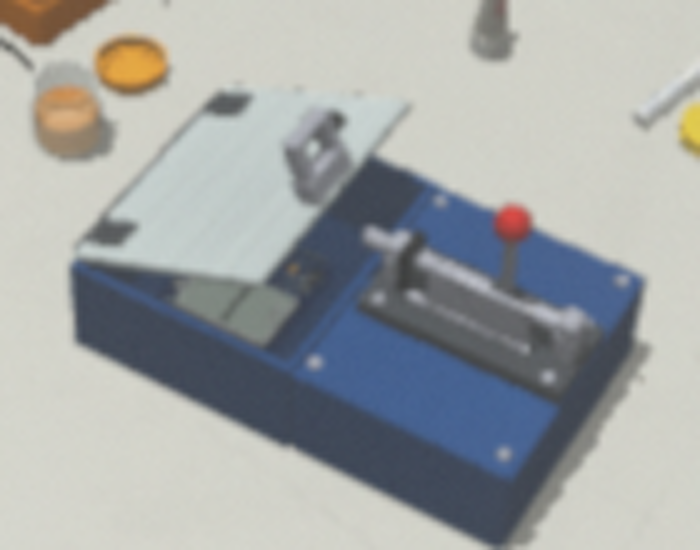

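View pics/tc1.png

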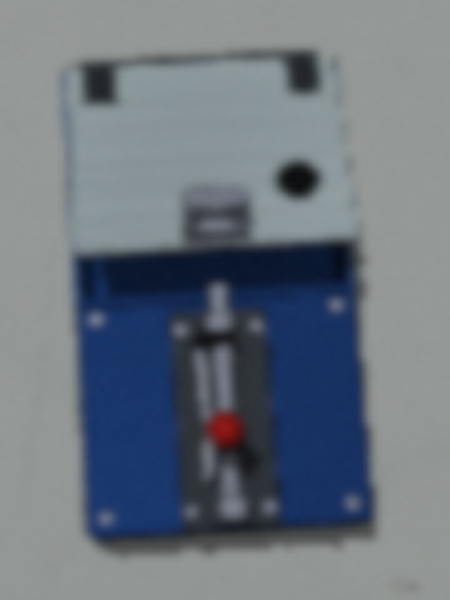

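The crops show four deck screws, the knob, the finger mark and the lid's corners. I'll fit the case pose from these.

```bash
cat > h.py <<'E'
import numpy as np
from rig import *
C={n:calibration(n) for n in("scene","top")}
O={"scene":(270,165),"top":(290,175)}
def ray(n,p,k=5,o=None):
    c=C[n];o=O[n] if o is None else o; u,v=np.array(p)/k+o
    r=c["rotation"]@[(u-c["cx"])/c["fx"],(v-c["cy"])/c["fy"],1]; return np.array(c["xyz"]),r
def atz(n,p,z,**a):
    o,r=ray(n,p,**a); return o+r*(z-o[2])/r[2]
def tri(p,q):
    (o,r),(a,b)=ray("scene",p),ray("top",q)
    s=np.linalg.lstsq(np.c_[r,-b],a-o,rcond=None)[0]; return (o+r*s[0]+a+b*s[1])/2, np.linalg.norm(o+r*s[0]-a-b*s[1])
E
python3 - <<'E'
from h import *
np.set_printoptions(precision=4,suppress=True)
S=[(315,362),(441,201),(622,280),(504,454)]; T=[(96,319),(336,304),(352,503),(106,518)]
P=[]
for s,t in zip(S,T):
    a,b=atz("scene",s,.06),atz("top",t,.06); print("screw",tri(s,t),a,b); P.append((a+b)/2)
P=np.array(P); c=P.mean(0); d=(P[0]+P[1]-P[2]-P[3]); yaw=np.arctan2(d[1],d[0]); l=P[0]+P[3]-P[1]-P[2]
print("centre",c,"yaw",np.degrees(yaw),np.degrees(np.arctan2(-l[0],l[1])), "len",np.linalg.norm(d)/2,np.linalg.norm(l)/2)
k,e=tri((513,222),(225,429)); print("knob",k,e)
R=np.array([[np.cos(yaw),-np.sin(yaw),0],[np.sin(yaw),np.cos(yaw),0],[0,0,1]])
o=c-R@[-.065,0,.06]; print("origin",o,"knob in case",R.T@(k-o))
for n,p,z in(("scene",(497,545),0),("scene",(78,340),0),("scene",(643,281),.06),("scene",(74,262),.06)): print("corner",R.T@(atz(n,p,z)-o))
# mark angle
a,r=ray("top",(298,180)); a=R.T@(a-o); r=R.T@r
for t in np.arange(.1,.6,.05):
    m=np.array([.125-.085*np.cos(t)+.006*np.sin(t)*1,-.045,.061+.085*np.sin(t)+.006*np.cos(t)]); s=(m[2]-a[2])/r[2]; print(round(t,2),m,1000*(a+r*s-m))
print("frontL",tri((265,283),(76,250)),R.T@(tri((265,283),(76,250))[0]-o), R.T@(tri((410,103),(357,238))[0]-o))
E
```

```text
screw (array([ 0.5418, -0.0587,  0.0607]), np.float64(0.0015328127574939575)) [ 0.5414 -0.0594  0.06  ] [ 0.5426 -0.0583  0.06  ]
screw (array([ 0.5565, -0.1854,  0.0606]), np.float64(0.0020952218268039833)) [ 0.5558 -0.1862  0.06  ] [ 0.5575 -0.185   0.06  ]
screw (array([ 0.4535, -0.1966,  0.0619]), np.float64(0.0018803042694800045)) [ 0.4533 -0.1985  0.06  ] [ 0.4544 -0.1964  0.06  ]
screw (array([ 0.4393, -0.0701,  0.0604]), np.float64(0.001495339985686497)) [ 0.4388 -0.0707  0.06  ] [ 0.44   -0.0698  0.06  ]
centre [ 0.498 -0.128  0.06 ] yaw 6.435611520162525 6.53391891141931 len 0.10333523902994099 0.12784401911298723
knob [ 0.481  -0.126   0.1448] 0.0012278927101741005
origin [ 0.5626 -0.1208  0.    ] knob in case [-0.0816  0.0039  0.1448]
corner [-0.1236  0.071  -0.    ]
corner [ 0.122   0.0737 -0.    ]
corner [-0.1265 -0.0701  0.06  ]
corner [0.1218 0.0726 0.06  ]
0.1 [ 0.041  -0.045   0.0755] [11.7658 -1.8796 -0.    ]
0.15 [ 0.0419 -0.045   0.0796] [10.0565 -1.4734  0.    ]
0.2 [ 0.0429 -0.045   0.0838] [ 8.1491 -1.0717  0.    ]
0.25 [ 0.0441 -0.045   0.0878] [ 6.0486 -0.6756 -0.    ]
0.3 [ 0.0456 -0.045   0.0919] [ 3.76  -0.286 -0.   ]
0.35 [ 0.0472 -0.045   0.0958] [ 1.2892  0.0962 -0.    ]
0.4 [ 0.049  -0.045   0.0996] [-1.3577  0.4698  0.    ]
0.45 [ 0.0511 -0.045   0.1034] [-4.174   0.8341  0.    ]
0.5 [ 0.0533 -0.045   0.107 ] [-7.1528  1.1881 -0.    ]
0.55 [ 0.0557 -0.045   0.1105] [-10.2866   1.531   -0.    ]
frontL (array([ 0.5679, -0.0488,  0.1095]), np.float64(0.005181091639730651)) [0.0134 0.071  0.1095] [ 0.0127 -0.0712  0.1113]
```

Call:
send_rows --pt "255 0 0 -0.01 -0.101" --pt "255 0 0 -0.01 -0.101" --pt "255 0 0 -0.01 -0.101" --pt "255 0 0 -0.01 -0.101" --pt "255 0 0 -0.01 -0.101" --pt "255 -0.012 -0.032 0 0" --pt "255 -0.012 -0.032 0 0" --pt "255 -0.012 -0.032 0 0" --pt "255 -0.012 -0.032 0 0" --pt "255 -0.012 -0.032 0 0" --pt "255 -0.012 -0.032 0 0" --pt "255 -0.012 -0.032 0 0" --pt "255 -0.012 -0.032 0 0" --pt "255 -0.012 -0.032 0 0" --pt "255 -0.012 -0.032 0 0" --pt "255 -0.012 -0.032 0 0" --pt "255 -0.012 -0.032 0 0" --pt "255 -0.012 -0.032 0 0" --pt "255 -0.012 -0.032 0 0" --pt "255 -0.012 -0.032 0 0"

```text
time_s: 1.77
position: [0.4718, 0.1194, 0.2471]
tcp_rot: [[-0.994, -0.113, -0.001], [-0.113, 0.994, 0.0], [0.001, 0.0, -1.0]]
force: [1.2, 0.7, 0.2]
opening: 0.007
grasp_force: 0.0
```

```bash
cat >> h.py <<'E'
np.set_printoptions(precision=4,suppress=True)
y_=np.radians(6.5); R=np.array([[np.cos(y_),-np.sin(y_),0],[np.sin(y_),np.cos(y_),0],[0,0,1]]); o=np.array([.5626,-.1208,0])
def st(tgt=None):
    s=read_state(); p=R.T@(s["position"]-o); T=s["tcp_rot"]
    print("t",s["time_s"],"case",p,"head",np.degrees(np.arctan2(T[1,1],T[0,1])),"F(case)",R.T@s["force"],"op",s["opening"],"g",s["grasp_force"],"q",s["joint_positions"])
    if tgt is not None: print("shift tool",T.T@R@(np.array(tgt)-p))
E
python3 -c "
from h import *
st((.043,-.045,.16))"
```

```text
t 1.7667 case [-0.063   0.249   0.2471] head 96.47971663033823 F(case) [1.314  0.555  0.2047] op 0.006718213069553546 g 0.0 q [  1.0186  15.9153  97.7747   0.0059  66.3481 -95.4635]
shift tool [-0.1062 -0.2939  0.087 ]
```

Call:
send_rows --pt "255 -0.0106 -0.0294 0 0" --pt "255 -0.0106 -0.0294 0 0" --pt "255 -0.0106 -0.0294 0 0" --pt "255 -0.0106 -0.0294 0 0" --pt "255 -0.0106 -0.0294 0 0" --pt "255 -0.0106 -0.0294 0 0" --pt "255 -0.0106 -0.0294 0 0" --pt "255 -0.0106 -0.0294 0 0" --pt "255 -0.0106 -0.0294 0.01 0" --pt "255 -0.0106 -0.0294 0.02 0" --pt "255 0 0 0.02 0" --pt "255 0 0 0.02 0" --pt "255 0 0 0.015 0" --pt "255 0 0 0 0" --pt "255 0 0 0 0"

```text
time_s: 3.02
position: [0.6094, -0.1588, 0.1612]
tcp_rot: [[-0.994, -0.113, -0.003], [-0.113, 0.994, 0.001], [0.003, 0.002, -1.0]]
force: [0.0, 0.2, 0.1]
opening: 0.004
grasp_force: 0.0
```

```bash
python3 -c "
from h import *
st((.043,-.045,.12))"
```

```text
t 3.0167 case [ 0.0422 -0.043   0.1612] head 96.48072034564079 F(case) [0.0312 0.1757 0.136 ] op 0.00374271724526002 g 0.0 q [ -24.7562   32.9787   83.2785    0.0008   63.9208 -121.2374]
shift tool [-0.0009 -0.0021  0.0412]
```

Call:
send_rows --pt "255 0 -0.001 0.01 0" --pt "255 0 -0.001 0.01 0" --pt "255 0 0 0.01 0" --pt "255 0 0 0.006 0" --pt "255 0 0 0.005 0" --pt "255 0 0 0.005 0" --pt "255 0 0 0.005 0" --pt "255 0 0 0.005 0" --pt "255 0 0 0.005 0" --pt "255 0 0 0.004 0" --pt "255 0 0 0.004 0" --pt "255 0 0 0.004 0" --pt "255 0 0 0.003 0" --pt "255 0 0 0 0"

```text
time_s: 4.18
position: [0.61, -0.1609, 0.0856]
tcp_rot: [[-0.994, -0.113, -0.001], [-0.113, 0.994, 0.001], [0.001, 0.001, -1.0]]
force: [-0.2, 0.5, -0.2]
opening: 0.007
grasp_force: 0.0
```

Call:
send_rows --pt "255 0 0 0.001 0" --pt "255 0 0 0.001 0" --pt "255 0 0 0.001 0" --pt "255 0 0 0.001 0" --pt "255 0 0 0 0"

```text
time_s: 4.6
position: [0.6104, -0.1611, 0.0823]
tcp_rot: [[-0.994, -0.113, -0.0], [-0.113, 0.994, 0.0], [0.0, 0.0, -1.0]]
force: [-1.1, 0.1, -0.2]
opening: 0.011
grasp_force: 0.0
```

Call:
send_rows --pt "255 0 0 0.001 0" --pt "255 0 0 0.001 0" --pt "255 0 0 0 0"

```text
time_s: 4.85
position: [0.6104, -0.1612, 0.0803]
tcp_rot: [[-0.994, -0.113, -0.0], [-0.113, 0.994, -0.0], [0.0, -0.0, -1.0]]
force: [0.2, 0.0, 1.1]
opening: 0.008
grasp_force: 0.3
```

```bash
python3 - <<'E'
from h import *
import cv2
st()
p,d=capture("scene"); q,e=capture("top")
f=lambda i,k:cv2.resize(i,None,fx=k,fy=k,interpolation=cv2.INTER_CUBIC)
a=f(p[165:275,270:410],4);b=f(q[175:285,290:380],4); cv2.imwrite("pics/lid2.png",np.hstack([a,b])[:, :800])
E
```

```text
t 4.85 case [ 0.043  -0.0455  0.0803] head 96.4873928270592 F(case) [0.2117 0.017  1.08  ] op 0.0075070742807919295 g 0.2590968122240156 q [ -24.9112   38.9176   86.6705   -0.0069   54.4101 -121.3946]
```

View pics/lid2.png

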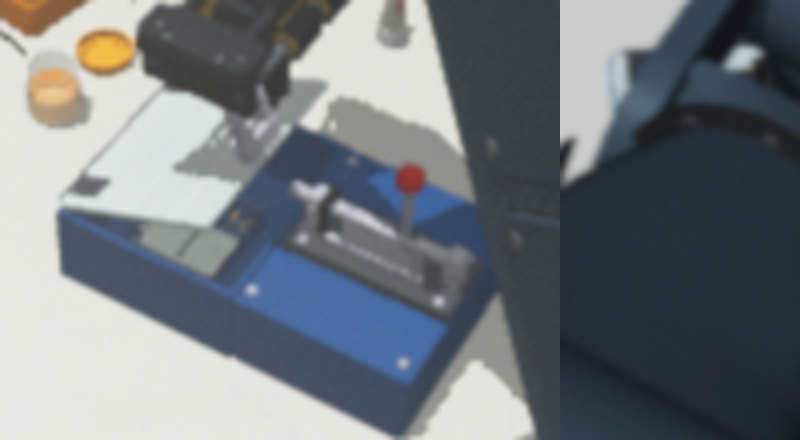

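The scene crop shows the lid's front-left corner at crop (213,228), the same place as before. So the lid looks open even though the tip reads z=0.066. I'll project the TCP and tip to check.

```bash
python3 - <<'E'
from h import *
import cv2
p,d=capture("scene"); c=C["scene"]
def pj(w):
    v=c["rotation"].T@(w-c["xyz"]); return np.array([c["fx"]*v[0]/v[2]+c["cx"],c["fy"]*v[1]/v[2]+c["cy"],v[2]])
s=read_state(); t=s["position"]
for h in(-.014,0,.056,.12):
    u=pj(t+[0,0,h]); print(h,u,"in crop6",(u[:2]-[290,160])*8)
for th in(0,.1,.2,.3,.38):
    print(th,(pj(o+R@[.125-.121*np.cos(th)+.006*np.sin(th),.073,.061+.121*np.sin(th)+.006*np.cos(th)])[:2]-[290,160])*8)
cv2.imwrite("pics/z3.png",cv2.resize(p[160:235,290:380],None,fx=8,fy=8,interpolation=cv2.INTER_CUBIC))
E
```

```text
-0.014 [335.6227 199.3833   1.1575] in crop6 [364.9818 315.066 ]
0 [335.8097 195.5952   1.1474] in crop6 [366.4773 284.7616]
0.056 [336.5914 179.7538   1.1071] in crop6 [372.7312 158.0308]
0.12 [337.5575 160.1767   1.0611] in crop6 [380.46     1.4135]
0 [276.9056 600.4365]
0.1 [274.1492 572.9797]
0.2 [267.9097 543.8511]
0.3 [258.1841 513.3575]
0.38 [247.923  488.2062]
```

View pics/z3.png

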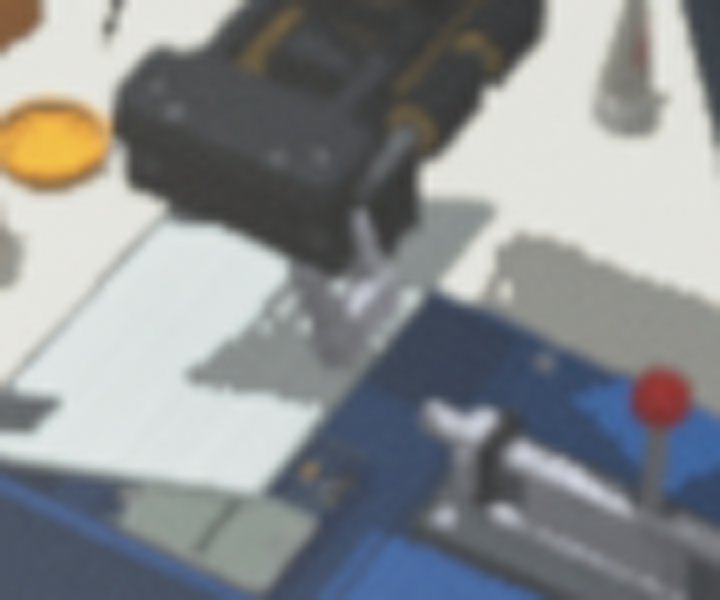

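The tip should be at crop (365,315), which the staple hides. I'll use depth to check the heights of the gripper body and the lid.

```bash
python3 - <<'E'
from h import *
p,d=capture("scene"); c=C["scene"]
st()
def w(u,v):
    z=d[v,u]; return R.T@(np.array(c["xyz"])+c["rotation"]@[(u-c["cx"])/c["fx"]*z,(v-c["cy"])/c["fy"]*z,z]-o)
for n,(x,y) in dict(bodyTL=(140,150),bodyBL=(140,170),bodyBR=(310,240),bodyTR=(330,190),lidmid=(150,330),lidfront=(260,470),lidback=(100,300),shadow=(250,370),f1=(330,340),f2=(345,300),f3=(365,230),f4=(310,290),f5=(375,300)).items():
    print(n,w(290+round(x/8),160+round(y/8)))
E
```

```text
t 5.05 case [ 0.043  -0.0455  0.0804] head 96.48692703224792 F(case) [-0.767   0.0329 -0.6098] op 0.00440863508676649 g 0.11022921680705622 q [ -24.9111   38.9087   86.6681   -0.0003   54.4167 -121.3979]
bodyTL [0.0708 0.0414 0.1934]
bodyBL [0.0706 0.0418 0.1876]
bodyBR [0.0138 0.0418 0.1883]
bodyTR [0.0067 0.0463 0.2143]
lidmid [0.0879 0.0124 0.0859]
lidfront [0.015  0.0683 0.1141]
lidback [0.1157 0.0029 0.0734]
shadow [0.046  0.0227 0.1004]
f1 [0.0217 0.0165 0.1226]
f2 [0.0222 0.0064 0.1274]
f3 [ 0.0245 -0.0106  0.1427]
f4 [0.0276 0.0168 0.1403]
f5 [ 0.0164 -0.0031  0.1225]
```

Depth confirms the lid is still at 0.38 rad. It also puts the body about 50 mm higher than the reported pose implies, so the tip may really be higher. I'll descend gently, watching force and depth.

Call:
send_rows --pt "255 0 0 0.003 0" --pt "255 0 0 0.003 0" --pt "255 0 0 0.003 0" --pt "255 0 0 0.003 0" --pt "255 0 0 0 0"

```text
time_s: 5.47
position: [0.6101, -0.161, 0.0675]
tcp_rot: [[-0.994, -0.113, -0.001], [-0.113, 0.994, 0.0], [0.001, 0.001, -1.0]]
force: [0.2, -0.1, -0.3]
opening: 0.005
grasp_force: 0.1
```

```bash
cat >> h.py <<'E'
def dp(d,u,v):
    c=C["scene"]; z=d[v,u]; return R.T@(np.array(c["xyz"])+c["rotation"]@[(u-c["cx"])/c["fx"]*z,(v-c["cy"])/c["fy"]*z,z]-o)
def lid(d):
    for u,v in((309,201),(322,218),(302,198),(307,179),(329,189)): print((u,v),dp(d,u,v))
E
python3 -c "
from h import *
st(); lid(capture('scene')[1])"
```

```text
t 5.4667 case [ 0.0426 -0.0453  0.0675] head 96.48293677837994 F(case) [ 0.171  -0.1636 -0.2638] op 0.005285682708864742 g 0.0950968379038386 q [ -24.9134   39.933    87.0902   -0.0007   53.0409 -121.3959]
(309, 201) [0.0914 0.007  0.0792]
(322, 218) [0.0251 0.0516 0.0959]
(302, 198) [0.1175 0.0004 0.0702]
(307, 179) [0.0681 0.0495 0.2012]
(329, 189) [0.0097 0.0491 0.1996]
```

The lid is now moving, at about 0.25 rad. The real contact is about 34 mm above where the reported pose puts the tip, so I'll press on.

Call:
send_rows --pt "255 0 0 0.003 0" --pt "255 0 0 0.003 0" --pt "255 0 0 0.003 0" --pt "255 0 0 0.003 0" --pt "255 0 0 0.002 0" --pt "255 0 0 0 0"

```text
time_s: 6.02
position: [0.6102, -0.161, 0.0537]
tcp_rot: [[-0.994, -0.113, -0.001], [-0.113, 0.994, 0.0], [0.001, 0.0, -1.0]]
force: [0.2, -0.6, -0.5]
opening: 0.003
grasp_force: 0.0
```

```bash
python3 -c "
from h import *
st(); lid(capture('scene')[1])"
```

```text
t 6.0167 case [ 0.0427 -0.0453  0.0537] head 96.48135902984846 F(case) [ 0.1212 -0.5972 -0.4977] op 0.003470988590149497 g 0.008911087070373469 q [ -24.9102   41.0486   87.4846    0.0027   51.5127 -121.3932]
(309, 201) [0.0945 0.0024 0.0736]
(322, 218) [0.0326 0.0391 0.0796]
(302, 198) [0.1175 0.0003 0.0702]
(307, 179) [0.0719 0.0439 0.1949]
(329, 189) [0.0121 0.0449 0.1949]
```

Call:
send_rows --pt "255 0 0 0.002 0" --pt "255 0 0 0.002 0" --pt "255 0 0 0.001 0" --pt "255 0 0 0.001 0" --pt "255 0 0 0 0"

```text
time_s: 6.48
position: [0.6104, -0.1611, 0.0481]
tcp_rot: [[-0.994, -0.113, -0.0], [-0.113, 0.994, 0.0], [0.0, 0.0, -1.0]]
force: [-0.3, -0.1, -0.6]
opening: 0.001
grasp_force: 0.0
```

Call:
send_rows --pt "255 0 0 0.001 0" --pt "255 0 0 0.001 0" --pt "255 0 0 0 0"

```text
time_s: 6.73
position: [0.6104, -0.1611, 0.0462]
tcp_rot: [[-0.994, -0.113, -0.0], [-0.113, 0.994, 0.0], [0.0, 0.0, -1.0]]
force: [0.2, 0.2, 0.3]
opening: 0.006
grasp_force: 0.1
```

```bash
python3 -c "
from h import *
st(); lid(capture('scene')[1])"
```

```text
t 6.7333 case [ 0.0429 -0.0454  0.0462] head 96.48725643909111 F(case) [0.2531 0.2164 0.309 ] op 0.005835625255544613 g 0.11503380079489034 q [ -24.9094   41.6684   87.6772   -0.0011   50.6572 -121.3959]
(309, 201) [0.0956 0.0008 0.0715]
(322, 218) [0.0366 0.0324 0.0709]
(302, 198) [ 0.1178 -0.0001  0.0696]
(307, 179) [0.0767 0.0366 0.1867]
(329, 189) [0.0171 0.0363 0.1852]
```

Call:
send_rows --pt "255 0 0 0.001 0" --pt "255 0 0 0.001 0" --pt "255 0 0 0 0"

```text
time_s: 7.03
position: [0.6104, -0.1611, 0.0442]
tcp_rot: [[-0.994, -0.113, -0.0], [-0.113, 0.994, 0.0], [0.0, 0.0, -1.0]]
force: [0.1, 0.6, -0.2]
opening: 0.004
grasp_force: 0.1
```

```bash
python3 -c "
from h import *
st(); lid(capture('scene')[1])"
```

```text
t 7.0333 case [ 0.0429 -0.0454  0.0442] head 96.48530360950069 F(case) [ 0.1584  0.6338 -0.1711] op 0.0043789112110080314 g 0.08915677379263798 q [ -24.9092   41.8382   87.7276   -0.0008   50.4417 -121.394 ]
(309, 201) [ 0.0965 -0.0006  0.0698]
(322, 218) [0.0359 0.0335 0.0724]
(302, 198) [ 0.1202 -0.0035  0.0654]
(307, 179) [0.0773 0.0357 0.1857]
(329, 189) [0.018  0.0346 0.1834]
```

Call:
send_rows --pt "255 0 0 0.001 0" --pt "255 0 0 0.001 0" --pt "255 0 0 0 0"

```text
time_s: 7.33
position: [0.6104, -0.1611, 0.0423]
tcp_rot: [[-0.994, -0.113, -0.0], [-0.113, 0.994, 0.0], [0.0, 0.0, -1.0]]
force: [-0.0, 0.7, 1.0]
opening: 0.004
grasp_force: 0.0
```

Call:
send_rows --pt "255 0 0 0.001 0" --pt "255 0 0 0.001 0" --pt "255 0 0 0 0"

```text
time_s: 7.58
position: [0.6105, -0.1611, 0.042]
tcp_rot: [[-0.994, -0.113, 0.0], [-0.113, 0.994, -0.0], [-0.0, -0.0, -1.0]]
force: [-3.7, 1.0, 9.5]
opening: 0.003
grasp_force: 4.9
```

```bash
python3 - <<'E'
from h import *
import cv2
st(); p,d=capture('scene'); lid(d)
cv2.imwrite("pics/z4.png",cv2.resize(p[150:270,280:400],None,fx=5,fy=5,interpolation=cv2.INTER_CUBIC))
E
```

```text
t 7.5833 case [ 0.043  -0.0455  0.042 ] head 96.49857768308303 F(case) [-3.5375  1.4026  9.4963] op 0.003474172902284982 g 4.912566865095869 q [ -24.9029   42.0146   87.7834   -0.0114   50.1834 -121.3942]
(309, 201) [ 0.0968 -0.0011  0.0692]
(322, 218) [0.0372 0.0314 0.0696]
(302, 198) [ 0.1185 -0.0011  0.0683]
(307, 179) [ 0.1858 -0.1267  0.0032]
(329, 189) [0.0191 0.0328 0.1813]
```

View pics/z4.png

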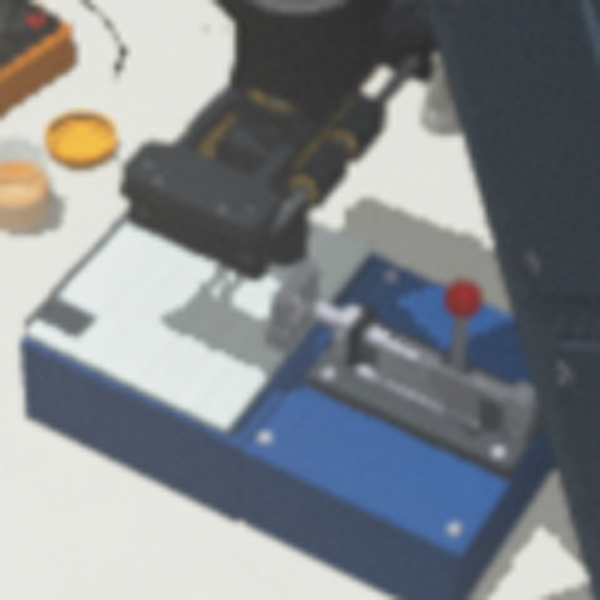

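The lid is shut: its corner is at (235,432), flush with the case, and the press force is 9.5 N. Contact came at a reported z of 0.042, so I'll re-measure the fingers' true height over the knob. Now I'll lift, turn 90° and open above the knob.

Call:
send_rows --pt "255 0 0 -0.02 0" --pt "255 0 0 -0.03 0" --pt "255 0 0 -0.03 0" --pt "255 0 0 -0.03 0.12" --pt "255 0 0 -0.03 0.12" --pt "255 0 0 -0.03 0.12" --pt "0 0 0 0 0.12" --pt "0 0 0 0 0.12" --pt "0 0 0 0 0.12" --pt "0 0 0 0 0.12" --pt "0 0 0 0 0.12" --pt "0 0 0 0 0.12" --pt "0 0 0 0 0.12" --pt "0 0 0 0 0.12" --pt "0 0 0 0 0.12" --pt "0 0 0 0 0.12" --pt "0 0 0 0 0.01"

```text
time_s: 9.05
position: [0.6104, -0.161, 0.2101]
tcp_rot: [[-0.111, 0.994, -0.0], [0.994, 0.111, 0.0], [0.0, -0.0, -1.0]]
force: [-0.5, -0.4, -0.5]
opening: 0.755
grasp_force: 0.0
```

Call:
send_rows --pt "0 0.0125 -0.031 0 0" --pt "0 0.0125 -0.031 0 0" --pt "0 0.0125 -0.031 0 0" --pt "0 0.012 -0.031 0 0" --pt "0 0 0 0 0" --pt "0 0 0 0 0"

```text
time_s: 9.55
position: [0.48, -0.1253, 0.2105]
tcp_rot: [[-0.116, 0.993, -0.001], [0.993, 0.116, 0.0], [0.0, -0.001, -1.0]]
force: [0.6, 0.3, 0.4]
opening: 0.998
grasp_force: 0.0
```

```bash
python3 - <<'E'
from h import *
import cv2
st((-.0816,.004,.15)); p,d=capture('scene'); lid(d); np.save("pics/d5.npy",d)
x=cv2.resize(p[80:240,270:430],None,fx=3.7,fy=3.7,interpolation=cv2.INTER_CUBIC)
c=C["scene"]; t=read_state()["position"]
for h in(-.014,0,.04,.056):
    v=c["rotation"].T@(t+[0,0,h]-c["xyz"]); print(h,3.7*(np.array([c["fx"]*v[0]/v[2]+c["cx"],c["fy"]*v[1]/v[2]+c["cy"]])-[270,80]))
cv2.imwrite("pics/z5.png",x)
E
```

```text
t 9.55 case [-0.0826  0.0049  0.2105] head 6.6423270676561526 F(case) [0.5837 0.227  0.4037] op 0.9976307546496387 g 0.0 q [-27.5573  19.3322  99.3097   0.0061  61.3965 -34.2026]
shift tool [-0.001   0.001   0.0605]
(309, 201) [ 0.0972 -0.0016  0.0685]
(322, 218) [0.0364 0.0327 0.0713]
(302, 198) [ 0.1185 -0.0011  0.0684]
(307, 179) [ 0.1856 -0.1265  0.0034]
(329, 189) [ 0.0755 -0.0658  0.0704]
-0.014 [385.5008 418.3516]
0 [387.7759 401.7092]
0.04 [394.5415 352.2187]
0.056 [397.3637 331.5744]
```

View pics/z5.png

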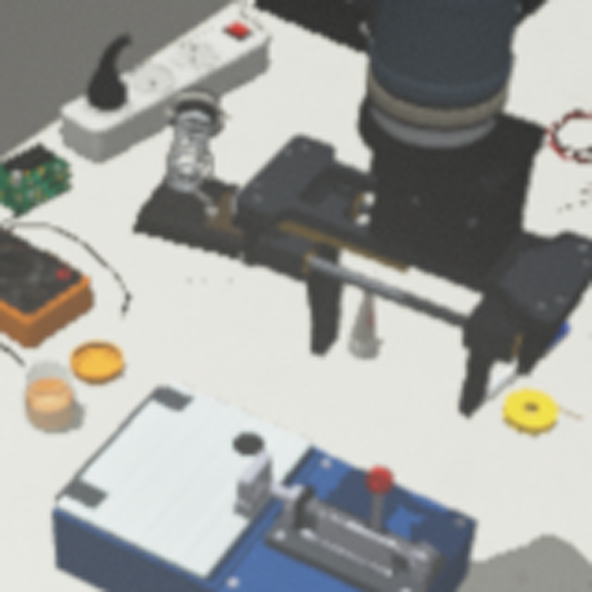

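The fingertips are at crop (322,352) and (468,415), clearly above the predicted (385,418). The knob is at (380,480). I'll measure the tips from depth.

```bash
python3 - <<'E'
from h import *
d=np.load("pics/d5.npy")
for name,(x,y) in dict(L=(322,345),L2=(325,300),R=(466,408),R2=(478,360)).items():
    u,v=round(270+x/3.7),round(80+y/3.7)
    for dv in(-1,0,1,2): print(name,(u,v+dv),[dp(d,u+k,v+dv) for k in(-1,0,1)])
E
```

```text
L (357, 172) [array([-0.0368,  0.0152,  0.2476]), array([-0.0383,  0.0133,  0.2468]), array([-0.0397,  0.0113,  0.2461])]
L (357, 173) [array([-0.0373,  0.0158,  0.2454]), array([-0.0392,  0.0148,  0.2455]), array([-0.04  ,  0.0114,  0.2433])]
L (357, 174) [array([-0.0372,  0.0151,  0.2419]), array([-0.0387,  0.0132,  0.2411]), array([-0.0397,  0.0103,  0.2394])]
L (357, 175) [array([-0.0362,  0.0125,  0.2364]), array([-0.039 ,  0.0135,  0.2386]), array([ 0.0694, -0.2258, -0.0001])]
L2 (358, 160) [array([-0.0353,  0.0126,  0.2791]), array([-0.0389,  0.0152,  0.2826]), array([-0.0404,  0.0134,  0.282 ])]
L2 (358, 161) [array([-0.0366,  0.0149,  0.2786]), array([-0.0378,  0.0124,  0.2773]), array([-0.0403,  0.0127,  0.2787])]
L2 (358, 162) [array([-0.0356,  0.0123,  0.2735]), array([-0.0385,  0.0134,  0.2756]), array([-0.0401,  0.012 ,  0.2753])]
L2 (358, 163) [array([-0.0367,  0.0141,  0.2725]), array([-0.0397,  0.0155,  0.2749]), array([-0.0395,  0.0101,  0.2709])]
R (396, 189) [array([-0.1296,  0.0137,  0.2436]), array([-0.1328,  0.0166,  0.2477]), array([-0.1336,  0.0126,  0.2448])
[... 159 characters left out ...]
3 ,  0.2375]), array([-0.1335,  0.0165,  0.2422]), array([-0.1355,  0.016 ,  0.2428])]
R (396, 192) [array([-0.0557, -0.2165,  0.0031]), array([-0.1334,  0.0149,  0.2377]), array([-0.1359,  0.0161,  0.2401])]
R2 (399, 176) [array([-0.1311,  0.0143,  0.2819]), array([-0.1335,  0.0151,  0.2838]), array([-0.1357,  0.0156,  0.2852])]
R2 (399, 177) [array([-0.1324,  0.0169,  0.2818]), array([-0.134 ,  0.0154,  0.2814]), array([-0.1361,  0.0155,  0.2826])]
R2 (399, 178) [array([-0.1319,  0.0143,  0.2768]), array([-0.1349,  0.0171,  0.2805]), array([-0.1367,  0.0162,  0.2807])]
R2 (399, 179) [array([-0.1325,  0.0149,  0.2747]), array([-0.1342,  0.0136,  0.2745]), array([-0.1367,  0.015 ,  0.2769])]
```

Depth gives the tips at z = 0.237 against a reported 0.2105, and the lid contact gave the same offset (about +0.039). I'll use reported z = 0.100 to put the pads at knob height.

Call:
send_rows --pt "0 -0.001 0.001 0.02 0" --pt "0 0 0 0.025 0" --pt "0 0 0 0.025 0" --pt "0 0 0 0.02 0" --pt "0 0 0 0.015 0" --pt "0 0 0 0.005 0" --pt "0 0 0 0 0" --pt "0 0 0 0 0"

```text
time_s: 10.27
position: [0.4841, -0.1275, 0.1005]
tcp_rot: [[-0.114, 0.993, 0.001], [0.993, 0.114, -0.001], [-0.001, 0.001, -1.0]]
force: [1.0, -0.9, 0.7]
opening: 1.001
grasp_force: 0.0
```

```bash
python3 - <<'E'
from h import *
import cv2
st((-.0816,.004,.10)); p,d=capture('scene'); np.save("pics/d6.npy",d)
cv2.imwrite("pics/z6.png",cv2.resize(p[140:260,300:420],None,fx=5,fy=5,interpolation=cv2.INTER_CUBIC))
E
```

```text
t 10.2667 case [-0.0787  0.0022  0.1005] head 6.566919313789831 F(case) [ 0.9016 -0.9943  0.7246] op 1.0005146280263535 g 0.0 q [-27.5689  29.319  105.117    0.004   45.4824 -34.1387]
shift tool [ 0.0018 -0.0029  0.0005]
```

View pics/z6.png

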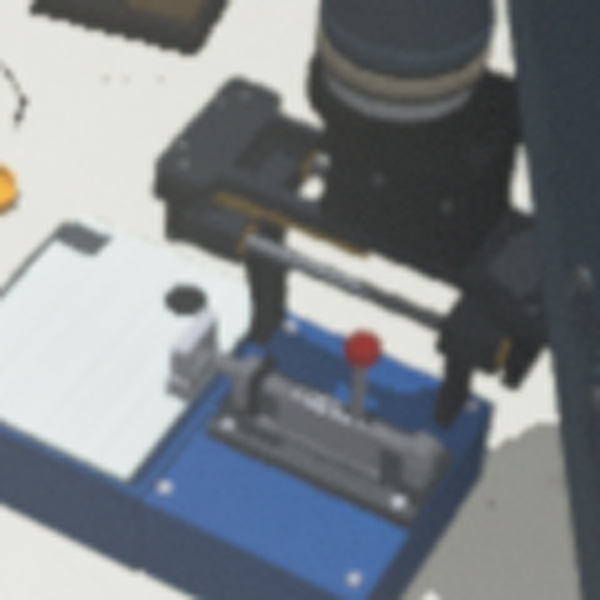

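Call:
send_rows --pt "0 0.0015 0 0 0" --pt "255 0 0 0 0" --pt "255 0 0 0 0" --pt "255 0 0 0 0" --pt "255 0 0 0 0" --pt "255 0 0 0 0" --pt "255 0 0 0 0" --pt "255 0 0 0 0" --pt "255 0 0 0 0" --pt "255 0 0 0 0"

```text
time_s: 11.15
position: [0.4825, -0.1254, 0.1003]
tcp_rot: [[-0.114, 0.994, -0.0], [0.994, 0.114, 0.0], [0.0, -0.0, -1.0]]
force: [-0.3, 0.6, -0.8]
opening: 0.397
grasp_force: 0.0
```

```bash
python3 -c "
from h import *
st()"
```

```text
t 11.15 case [-0.0801  0.0045  0.1003] head 6.529648696610716 F(case) [-0.2258  0.5999 -0.8086] op 0.39673667834587145 g 0.0 q [-27.4311  29.2479 105.3508   0.0015  45.4063 -33.9618]
```

Call:
send_rows --pt "255 0 0.001 0 0" --pt "255 0 0 0 0" --pt "255 0 0 0 0" --pt "255 0 0 0 0" --pt "255 0 0 0 0" --pt "255 0 0 0 0" --pt "255 0 0 0 0" --pt "255 0 0 0 0"

```text
time_s: 11.82
position: [0.4829, -0.125, 0.1002]
tcp_rot: [[-0.114, 0.994, -0.001], [0.994, 0.114, 0.001], [0.001, -0.001, -1.0]]
force: [-3.8, -0.8, 1.9]
opening: 0.179
grasp_force: 29.9
```

```bash
python3 -c "
from h import *
st()"
```

```text
t 11.8167 case [-0.0797  0.0048  0.1002] head 6.53407731242587 F(case) [-3.8545 -0.4104  1.8833] op 0.1790648573826881 g 29.93785140104592 q [-27.3704  29.2917 105.2613  -0.0069  45.5294 -33.8997]
```

Call:
send_rows --pt "255 0 0.002 0 0" --pt "255 0 0.002 0 0" --pt "255 0 0.002 0 0" --pt "255 0 0.002 0 0" --pt "255 0 0.002 0 0" --pt "255 0 0.002 0 0" --pt "255 0 0.002 0 0" --pt "255 0 0.002 0 0" --pt "255 0 0.002 0 0" --pt "255 0 0.002 0 0" --pt "255 0 0 0 0" --pt "255 0 0 0 0"

```text
time_s: 12.82
position: [0.5036, -0.123, 0.1003]
tcp_rot: [[-0.114, 0.994, 0.0], [0.994, 0.114, -0.0], [-0.0, 0.0, -1.0]]
force: [-4.2, -0.0, 0.7]
opening: 0.184
grasp_force: 29.9
```

```bash
python3 - <<'E'
from h import *
import cv2
st(); p,d=capture('scene')
cv2.imwrite("pics/z7.png",cv2.resize(p[165:265,310:410],None,fx=6,fy=6,interpolation=cv2.INTER_CUBIC))
E
```

```text
t 12.8167 case [-0.0589  0.0045  0.1003] head 6.536230747943316 F(case) [-4.1302  0.4607  0.6589] op 0.1842066117410337 g 29.9350257916376 q [-26.0915  30.3901 102.5777   0.0073  47.0198 -32.6327]
```

View pics/z7.png

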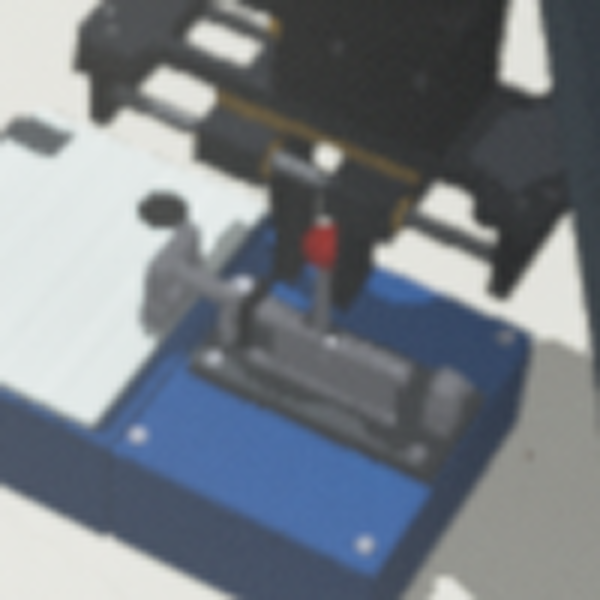

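Call:
send_rows --pt "255 0 0.001 0 0" --pt "255 0 0.001 0 0" --pt "255 0 0 0 0" --pt "255 0 0 0 0"

```text
time_s: 13.2
position: [0.5051, -0.1228, 0.1003]
tcp_rot: [[-0.114, 0.994, -0.001], [0.994, 0.114, 0.0], [0.0, -0.001, -1.0]]
force: [-5.7, -0.9, 0.9]
opening: 0.184
grasp_force: 29.9
```

Call:
send_rows --pt "255 0 0.001 0 0" --pt "255 0 0.0005 0 0" --pt "255 0 0 0 0" --pt "255 0 0 0 0"

```text
time_s: 13.53
position: [0.5065, -0.1226, 0.1003]
tcp_rot: [[-0.114, 0.994, -0.001], [0.994, 0.114, 0.0], [0.0, -0.001, -1.0]]
force: [-4.3, -1.0, 1.2]
opening: 0.182
grasp_force: 29.9
```

Call:
send_rows --pt "255 0 0.001 0 0" --pt "255 0 0 0 0" --pt "255 0 0 0 0"

```text
time_s: 13.78
position: [0.5074, -0.1225, 0.1003]
tcp_rot: [[-0.114, 0.994, -0.001], [0.994, 0.114, 0.0], [0.0, -0.001, -1.0]]
force: [-5.4, -1.0, 1.5]
opening: 0.182
grasp_force: 29.9
```

Call:
send_rows --pt "255 0 0.001 0 0" --pt "255 0 0 0 0" --pt "255 0 0 0 0"

```text
time_s: 14.03
position: [0.5084, -0.1224, 0.1003]
tcp_rot: [[-0.114, 0.994, -0.001], [0.994, 0.114, 0.0], [0.0, -0.001, -1.0]]
force: [-4.8, -0.8, 1.3]
opening: 0.182
grasp_force: 29.9
```

Travel is about 26 mm. Spring force is about 5 N, with no stop yet.

Call:
send_rows --pt "255 0 0.001 0 0" --pt "255 0 0 0 0" --pt "255 0 0 0 0"

```text
time_s: 14.28
position: [0.5094, -0.1223, 0.1003]
tcp_rot: [[-0.114, 0.993, -0.001], [0.993, 0.114, 0.0], [0.0, -0.001, -1.0]]
force: [-4.9, -1.1, 1.9]
opening: 0.181
grasp_force: 29.9
```

Call:
send_rows --pt "255 0 0.001 0 0" --pt "255 0 0 0 0" --pt "255 0 0 0 0"

```text
time_s: 14.53
position: [0.5103, -0.1221, 0.1003]
tcp_rot: [[-0.114, 0.993, -0.001], [0.993, 0.114, 0.0], [0.0, -0.001, -1.0]]
force: [-6.2, -0.8, 1.6]
opening: 0.181
grasp_force: 29.9
```

Call:
send_rows --pt "255 0 0.001 0 0" --pt "255 0 0 0 0" --pt "255 0 0 0 0"

```text
time_s: 14.78
position: [0.5113, -0.122, 0.1003]
tcp_rot: [[-0.114, 0.993, -0.001], [0.993, 0.114, 0.0], [0.0, -0.001, -1.0]]
force: [-5.8, 0.0, 1.4]
opening: 0.185
grasp_force: 29.9
```

Call:
send_rows --pt "255 0 0.001 0 0" --pt "255 0 0 0 0" --pt "255 0 0 0 0"

```text
time_s: 15.03
position: [0.5122, -0.1219, 0.1003]
tcp_rot: [[-0.114, 0.993, -0.001], [0.993, 0.114, 0.0], [0.0, -0.001, -1.0]]
force: [-4.4, -0.2, 1.5]
opening: 0.184
grasp_force: 29.9
```

Call:
send_rows --pt "255 0 0.001 0 0" --pt "255 0 0 0 0" --pt "255 0 0 0 0"

```text
time_s: 15.28
position: [0.5131, -0.1218, 0.1003]
tcp_rot: [[-0.114, 0.993, -0.001], [0.993, 0.114, 0.0], [0.0, -0.001, -1.0]]
force: [-4.9, -0.3, 2.4]
opening: 0.182
grasp_force: 29.9
```

Call:
send_rows --pt "255 0 0.001 0 0" --pt "255 0 0 0 0" --pt "255 0 0 0 0"

```text
time_s: 15.53
position: [0.5141, -0.1216, 0.1003]
tcp_rot: [[-0.114, 0.993, -0.001], [0.993, 0.114, 0.0], [0.0, -0.001, -1.0]]
force: [-5.7, -0.9, 2.0]
opening: 0.181
grasp_force: 29.9
```

Call:
send_rows --pt "255 0 0.001 0 0" --pt "255 0 0 0 0" --pt "255 0 0 0 0"

```text
time_s: 15.78
position: [0.515, -0.1215, 0.1003]
tcp_rot: [[-0.114, 0.993, -0.002], [0.993, 0.114, 0.0], [0.0, -0.002, -1.0]]
force: [-5.5, -0.4, 1.6]
opening: 0.184
grasp_force: 29.9
```

Call:
send_rows --pt "255 0 0.001 0 0" --pt "255 0 0 0 0" --pt "255 0 0 0 0"

```text
time_s: 16.03
position: [0.516, -0.1214, 0.1003]
tcp_rot: [[-0.114, 0.993, -0.002], [0.993, 0.114, 0.0], [0.0, -0.002, -1.0]]
force: [-6.8, -0.2, 1.8]
opening: 0.181
grasp_force: 29.9
```

Call:
send_rows --pt "255 0 0.001 0 0" --pt "255 0 0 0 0" --pt "255 0 0 0 0"

```text
time_s: 16.28
position: [0.5169, -0.1213, 0.1003]
tcp_rot: [[-0.114, 0.993, -0.002], [0.993, 0.114, 0.0], [0.001, -0.002, -1.0]]
force: [-6.9, 0.0, 1.7]
opening: 0.181
grasp_force: 29.9
```

Call:
send_rows --pt "255 0 0.001 0 0" --pt "255 0 0 0 0" --pt "255 0 0 0 0"

```text
time_s: 16.53
position: [0.5179, -0.1211, 0.1003]
tcp_rot: [[-0.114, 0.993, -0.002], [0.993, 0.114, 0.0], [0.001, -0.002, -1.0]]
force: [-6.2, -0.5, 2.5]
opening: 0.182
grasp_force: 29.9
```

Travel is about 36 mm and the force still follows the spring.

Call:
send_rows --pt "255 0 0.001 0 0" --pt "255 0 0 0 0" --pt "255 0 0 0 0"

```text
time_s: 16.78
position: [0.5188, -0.121, 0.1002]
tcp_rot: [[-0.114, 0.993, -0.002], [0.993, 0.114, 0.0], [0.001, -0.002, -1.0]]
force: [-5.9, -0.8, 2.9]
opening: 0.18
grasp_force: 29.9
```

Call:
send_rows --pt "255 0 0.001 0 0" --pt "255 0 0 0 0" --pt "255 0 0 0 0"

```text
time_s: 17.03
position: [0.5197, -0.1209, 0.1002]
tcp_rot: [[-0.114, 0.993, -0.002], [0.993, 0.114, 0.0], [0.001, -0.002, -1.0]]
force: [-5.8, -1.2, 2.4]
opening: 0.182
grasp_force: 29.9
```

Call:
send_rows --pt "255 0 0.001 0 0" --pt "255 0 0 0 0" --pt "255 0 0 0 0"

```text
time_s: 17.28
position: [0.5207, -0.1208, 0.1003]
tcp_rot: [[-0.114, 0.993, -0.002], [0.993, 0.114, 0.0], [0.001, -0.002, -1.0]]
force: [-6.8, -0.2, 2.3]
opening: 0.183
grasp_force: 29.9
```

Call:
send_rows --pt "255 0 0.001 0 0" --pt "255 0 0 0 0" --pt "255 0 0 0 0"

```text
time_s: 17.53
position: [0.5216, -0.1206, 0.1003]
tcp_rot: [[-0.114, 0.993, -0.002], [0.993, 0.114, 0.0], [0.001, -0.002, -1.0]]
force: [-6.9, -0.3, 2.6]
opening: 0.181
grasp_force: 29.9
```

Call:
send_rows --pt "255 0 0.001 0 0" --pt "255 0 0 0 0" --pt "255 0 0 0 0"

```text
time_s: 17.78
position: [0.5226, -0.1205, 0.1002]
tcp_rot: [[-0.114, 0.993, -0.002], [0.993, 0.114, 0.0], [0.001, -0.002, -1.0]]
force: [-6.3, -0.6, 2.6]
opening: 0.18
grasp_force: 29.9
```

Call:
send_rows --pt "255 0 0.001 0 0" --pt "255 0 0 0 0" --pt "255 0 0 0 0"

```text
time_s: 18.03
position: [0.5235, -0.1204, 0.1002]
tcp_rot: [[-0.114, 0.993, -0.003], [0.993, 0.114, 0.0], [0.001, -0.003, -1.0]]
force: [-7.1, -0.2, 3.0]
opening: 0.182
grasp_force: 29.9
```

Call:
send_rows --pt "255 0 0.001 0 0" --pt "255 0 0 0 0" --pt "255 0 0 0 0"

```text
time_s: 18.28
position: [0.5245, -0.1203, 0.1002]
tcp_rot: [[-0.114, 0.993, -0.003], [0.993, 0.114, 0.001], [0.001, -0.003, -1.0]]
force: [-7.6, -0.6, 2.3]
opening: 0.186
grasp_force: 29.9
```

Call:
send_rows --pt "255 0 0.001 0 0" --pt "255 0 0 0 0" --pt "255 0 0 0 0"

```text
time_s: 18.53
position: [0.5254, -0.1202, 0.1002]
tcp_rot: [[-0.114, 0.993, -0.003], [0.993, 0.114, 0.001], [0.001, -0.003, -1.0]]
force: [-7.6, -1.0, 2.4]
opening: 0.185
grasp_force: 29.9
```

```bash
cat >> h.py <<'E'
def red():
    p,d=capture('scene'); b,g,r=[p[...,i].astype(int) for i in range(3)]
    m=(r>90)&(g<70)&(b<70); m[:165]=0;m[265:]=0;m[:,:300]=0;m[:,410:]=0
    v,u=np.nonzero(m); q=np.array([dp(d,a,c) for a,c in zip(u,v)]); print("red n",len(u),"px",u.mean(),v.mean(),"surface",np.median(q,0)); return d
E
python3 -c "
from h import *
st(); red()"
```

```text
t 18.5333 case [-0.0369  0.0049  0.1002] head 6.544925700712098 F(case) [-7.627  -0.1452  2.4148] op 0.18501089765235904 g 29.94418631773442 q [-24.7411  31.6664  99.5114  -0.0546  48.9827 -31.2501]
red n 30 px 354.6 202.03333333333333 surface [-0.0378  0.0102  0.1502]
```

Call:
send_rows --pt "255 0 0.001 0 0" --pt "255 0 0 0 0" --pt "255 0 0 0 0"

```text
time_s: 18.83
position: [0.5256, -0.12, 0.1002]
tcp_rot: [[-0.114, 0.993, -0.004], [0.993, 0.114, 0.001], [0.001, -0.004, -1.0]]
force: [-8.5, -0.6, 5.0]
opening: 0.182
grasp_force: 29.9
```

Call:
send_rows --pt "255 0 0.0005 0 0" --pt "255 0 0 0 0" --pt "255 0 0 0 0"

```text
time_s: 19.08
position: [0.5256, -0.1199, 0.1002]
tcp_rot: [[-0.114, 0.993, -0.005], [0.993, 0.114, 0.001], [0.001, -0.005, -1.0]]
force: [-8.2, -0.7, 4.9]
opening: 0.184
grasp_force: 30.0
```

Call:
send_rows --pt "255 0 0.0005 0 0" --pt "255 0 0 0 0" --pt "255 0 0 0 0"

```text
time_s: 19.33
position: [0.5257, -0.1198, 0.1002]
tcp_rot: [[-0.115, 0.993, -0.006], [0.993, 0.115, 0.001], [0.002, -0.006, -1.0]]
force: [-10.2, -0.2, 4.7]
opening: 0.182
grasp_force: 30.0
```

The reported x has stalled at 0.5256 while the force climbs to 10 N, so that is the stop. I'll ease off 0.3 mm and start the arc.

Call:
send_rows --pt "255 0 -0.0003 0 0" --pt "255 0.005 0 0.0006 0" --pt "255 0.0049 0 0.0011 0" --pt "255 0.0048 0 0.0015 0" --pt "255 0 0 0 0" --pt "255 0 0 0 0"

```text
time_s: 19.83
position: [0.5238, -0.1049, 0.0965]
tcp_rot: [[-0.115, 0.993, -0.006], [0.993, 0.115, 0.001], [0.002, -0.006, -1.0]]
force: [-8.5, -1.0, 2.4]
opening: 0.184
grasp_force: 30.2
```

```bash
python3 -c "
from h import *
st(); red()"
```

```text
t 19.8333 case [-0.0367  0.0202  0.0965] head 6.590896733359561 F(case) [-8.5307 -0.0493  2.4156] op 0.18383411025012852 g 30.180938355624676 q [-23.2662  31.7945 100.186   -0.1099  48.3674 -29.7835]
red n 31 px 351.2258064516129 206.16129032258064 surface [-0.0364  0.0231  0.1478]
```

Call:
send_rows --pt "255 0.0046 0 0.0019 0" --pt "255 0.0045 0 0.0024 0" --pt "255 0.0042 0 0.0027 0" --pt "255 0 0 0 0" --pt "255 0 0 0 0"

```text
time_s: 20.3
position: [0.5222, -0.0919, 0.089]
tcp_rot: [[-0.115, 0.993, -0.006], [0.993, 0.115, 0.001], [0.002, -0.006, -1.0]]
force: [-9.2, -2.5, -0.7]
opening: 0.174
grasp_force: 30.0
```

```bash
python3 -c "
from h import *
st(); red()"
```

```text
t 20.3 case [-0.0369  0.0333  0.089 ] head 6.597769193004219 F(case) [-9.4486 -1.4677 -0.7237] op 0.17428001152950257 g 30.01272775232792 q [-22.0051  32.2685 101.0393  -0.1296  47.0531 -28.514 ]
red n 23 px 348.39130434782606 211.47826086956522 surface [-0.0363  0.0364  0.1401]
```

Past the rail: the handle is at about 0.62 rad and the forces are small. Continuing down.

Call:
send_rows --pt "255 0.004 0 0.0031 0" --pt "255 0.0037 0 0.0035 0" --pt "255 0.0033 0 0.0038 0" --pt "255 0.003 0 0.0041 0" --pt "255 0 0 0 0"

```text
time_s: 20.77
position: [0.5205, -0.0771, 0.0745]
tcp_rot: [[-0.114, 0.993, -0.007], [0.993, 0.114, 0.002], [0.003, -0.006, -1.0]]
force: [-7.7, 0.2, 2.1]
opening: 0.176
grasp_force: 29.6
```

```bash
python3 -c "
from h import *
st(); red()"
```

```text
t 20.7667 case [-0.0369  0.0482  0.0745] head 6.563616841867267 F(case) [-7.6507  1.0976  2.0569] op 0.17574557471257352 g 29.566926285624504 q [-20.5892  33.4479 102.1586  -0.0248  44.7861 -27.1346]
red n 16 px 345.25 219.6875 surface [-0.0374  0.0496  0.1272]
```

Call:
send_rows --pt "255 0.0024 0 0.0043 0" --pt "255 0.002 0 0.0045 0" --pt "255 0.0018 0 0.0047 0" --pt "255 0 0 0 0"

```text
time_s: 21.15
position: [0.5196, -0.0705, 0.0609]
tcp_rot: [[-0.114, 0.994, -0.007], [0.994, 0.114, 0.003], [0.004, -0.006, -1.0]]
force: [-7.6, 1.5, 2.4]
opening: 0.166
grasp_force: 30.7
```

Call:
send_rows --pt "255 0.0014 0 0.0048 0" --pt "255 0.0006 0 0.003 0" --pt "255 0 0 0 0" --pt "255 0 0 0 0"

```text
time_s: 21.48
position: [0.5192, -0.0675, 0.0535]
tcp_rot: [[-0.113, 0.994, -0.007], [0.994, 0.113, 0.005], [0.005, -0.007, -1.0]]
force: [-8.1, 6.2, 2.9]
opening: 0.166
grasp_force: 30.5
```

```bash
python3 -c "
from h import *
st(); red()"
```

```text
t 21.4833 case [-0.0371  0.0579  0.0535] head 6.478673742037125 F(case) [-7.352   7.0723  2.9201] op 0.1656578656049738 g 30.475459545850754 q [-19.7217  35.4157 103.1741   0.1711  41.8835 -26.3273]
red n 1 px 343.0 228.0 surface [-0.037   0.0589  0.1048]
```

Call:
send_rows --pt "255 0 0 0.0005 0" --pt "255 0.0005 -0.001 0 0" --pt "255 0.0005 -0.001 0 0" --pt "255 0 -0.0005 0 0" --pt "255 0 0 0 0" --pt "200 0 0 0 0" --pt "200 0 0 0 0" --pt "170 0 0 0 0" --pt "150 0 0 0 0" --pt "100 0 0 0 0" --pt "100 0 0 0 0" --pt "100 0 0 0 0"

```text
time_s: 22.53
position: [0.5221, -0.0702, 0.0543]
tcp_rot: [[-0.113, 0.994, 0.004], [0.994, 0.114, -0.001], [-0.002, 0.004, -1.0]]
force: [0.4, -0.2, -0.6]
opening: 0.509
grasp_force: 0.0
```

```bash
python3 -c "
from h import *
st(); red()"
```

```text
t 22.5333 case [-0.0345  0.0548  0.0543] head 6.517411155743812 F(case) [ 0.367  -0.1993 -0.6345] op 0.5094319340156377 g 0.0 q [-19.8302  35.3127 103.23     0.0173  41.2352 -26.3605]
red n 27 px 344.6666666666667 225.85185185185185 surface [-0.0408  0.0581  0.1146]
```

Call:
send_rows --pt "100 0 0 -0.01 0" --pt "100 0 0 -0.02 0" --pt "100 0 0 -0.02 0" --pt "100 0 0 -0.02 0" --pt "255 0 0 -0.02 0" --pt "255 0 0 0 0" --pt "255 0 0 0 0"

```text
time_s: 23.17
position: [0.5214, -0.07, 0.1456]
tcp_rot: [[-0.114, 0.994, 0.004], [0.994, 0.114, -0.001], [-0.002, 0.004, -1.0]]
force: [-0.3, -0.1, -0.4]
opening: 0.458
grasp_force: 0.0
```

```bash
python3 - <<'E'
from h import *
st((-.039,.056,.1)); d=red(); lid(d)
p,_=capture("top"); b,g,r=[p[...,i].astype(int) for i in range(3)]
m=(r>90)&(g<70)&(b<70); m[:195]=0;m[280:]=0;m[:,305:365].any(); m[:,:305]=0;m[:,365:]=0
v,u=np.nonzero(m); print("top",len(u),u.mean() if len(u) else 0,v.mean() if len(u) else 0)
E
```

```text
t 23.1667 case [-0.0352  0.0552  0.1456] head 6.530625044723032 F(case) [-0.3338 -0.0405 -0.4261] op 0.4581951335106816 g 0.0 q [-19.827   26.6785  99.5093   0.0046  53.5602 -26.3602]
shift tool [ 0.0009 -0.004   0.0456]
red n 31 px 346.06451612903226 225.70967741935485 surface [-0.0433  0.0567  0.1153]
(309, 201) [0.0952 0.0014 0.0722]
(322, 218) [0.0367 0.0323 0.0708]
(302, 198) [ 0.1188 -0.0015  0.0679]
(307, 179) [0.0412 0.0899 0.2465]
(329, 189) [ 0.0764 -0.0672  0.0688]
top 0 0 0
```

The knob centre is at about (-41, 53, 108), so the handle is near 1.2 rad and the bolt is held by the notch. I'll press the knob gently the rest of the way with closed fingertips.

Call:
send_rows --pt "255 0.001 -0.004 0 0" --pt "255 0 0 0 0" --pt "255 0 0 0 0" --pt "255 0 0 0 0" --pt "255 0 0 0 0" --pt "255 0 0 0 0" --pt "255 0 0 0.01 0" --pt "255 0 0 0.015 0" --pt "255 0 0 0.015 0" --pt "255 0 0 0.01 0" --pt "255 0 0 0 0" --pt "255 0 0 0 0"

```text
time_s: 24.27
position: [0.5156, -0.0689, 0.0931]
tcp_rot: [[-0.114, 0.994, -0.002], [0.994, 0.114, 0.001], [0.001, -0.002, -1.0]]
force: [0.5, -0.6, 0.8]
opening: 0.005
grasp_force: 0.0
```

Call:
send_rows --pt "255 0 0 0.002 0" --pt "255 0 0 0.002 0" --pt "255 0 0 0.002 0" --pt "255 0 0 0 0"

```text
time_s: 24.6
position: [0.5163, -0.0691, 0.088]
tcp_rot: [[-0.114, 0.994, 0.001], [0.994, 0.114, -0.0], [-0.0, 0.001, -1.0]]
force: [-0.6, 0.3, -0.5]
opening: 0.008
grasp_force: 0.1
```

```bash
python3 -c "
from h import *
st(); red()"
```

```text
t 24.6 case [-0.0402  0.0566  0.088 ] head 6.529893722789598 F(case) [-0.5295  0.3885 -0.5142] op 0.007761655181646657 g 0.05391171405790374 q [-19.9279  31.7026 102.7524   0.003   45.5022 -26.4599]
red n 12 px 346.9166666666667 228.66666666666666 surface [-0.0488  0.0597  0.1071]
```

Call:
send_rows --pt "255 0 0 0.001 0" --pt "255 0 0 0.001 0" --pt "255 0 0 0.001 0" --pt "255 0 0 0 0"

```text
time_s: 24.98
position: [0.516, -0.069, 0.0847]
tcp_rot: [[-0.114, 0.994, -0.0], [0.994, 0.114, 0.0], [0.0, -0.0, -1.0]]
force: [0.5, -0.8, -0.6]
opening: 0.004
grasp_force: 0.1
```

Call:
send_rows --pt "255 0 0 0.001 0" --pt "255 0 0 0.001 0" --pt "255 0 0 0 0" --pt "255 0 0 0 0"

```text
time_s: 25.32
position: [0.516, -0.0691, 0.0827]
tcp_rot: [[-0.114, 0.994, -0.0], [0.994, 0.114, -0.0], [-0.0, -0.0, -1.0]]
force: [-0.4, 0.2, 0.4]
opening: 0.003
grasp_force: 0.0
```

Call:
send_rows --pt "255 0 0 0.001 0" --pt "255 0 0 0 0" --pt "255 0 0 0 0"

```text
time_s: 25.57
position: [0.5161, -0.0691, 0.0818]
tcp_rot: [[-0.114, 0.994, -0.0], [0.994, 0.114, -0.0], [-0.0, -0.0, -1.0]]
force: [-0.7, -0.5, 0.7]
opening: 0.002
grasp_force: 0.0
```

```bash
python3 -c "
from h import *
st(); red()"
```

```text
t 25.5667 case [-0.0404  0.0567  0.0818] head 6.533577162536832 F(case) [-0.7074 -0.4079  0.685 ] op 0.0021254810762063696 g 0.0003169830597471446 q [-19.9294  32.3115 102.9916  -0.0028  44.698  -26.4609]
red n 12 px 345.4166666666667 231.08333333333334 surface [-0.0462  0.0623  0.1015]
```

The knob is going down with almost no force. A few more millimetres, until the end is felt.

Call:
send_rows --pt "255 0 0 0.001 0" --pt "255 0 0 0 0" --pt "255 0 0 0 0"

```text
time_s: 25.87
position: [0.5161, -0.069, 0.0811]
tcp_rot: [[-0.114, 0.994, 0.0], [0.994, 0.114, -0.0], [-0.0, 0.0, -1.0]]
force: [-1.0, 1.1, 3.0]
opening: 0.006
grasp_force: 1.6
```

Call:
send_rows --pt "255 0 0 0.001 0" --pt "255 0 0 0 0" --pt "255 0 0 0 0"

```text
time_s: 26.12
position: [0.5162, -0.0689, 0.0806]
tcp_rot: [[-0.114, 0.994, 0.001], [0.994, 0.114, -0.0], [-0.0, 0.001, -1.0]]
force: [-0.1, 1.1, 8.3]
opening: 0.004
grasp_force: 3.8
```

Call:
send_rows --pt "255 0 0 0.0005 0" --pt "255 0 0 0 0" --pt "255 0 0 0 0"

```text
time_s: 26.37
position: [0.5163, -0.0689, 0.0804]
tcp_rot: [[-0.114, 0.994, 0.001], [0.994, 0.114, -0.0], [-0.0, 0.001, -1.0]]
force: [-2.2, 1.1, 8.8]
opening: 0.005
grasp_force: 4.8
```

The end stop is felt at 8 N, at the expected height, so the handle is fully down. I'll lift straight up and check.

Call:
send_rows --pt "255 0 0 -0.005 0" --pt "255 0 0 -0.02 0" --pt "255 0 0 -0.03 0" --pt "255 0 0 -0.03 0" --pt "255 0 0 -0.03 0" --pt "255 0 0 0 0" --pt "255 0 0 0 0" --pt "255 0 0 0 0"

```text
time_s: 27.03
position: [0.5154, -0.0688, 0.1938]
tcp_rot: [[-0.114, 0.994, -0.001], [0.994, 0.114, 0.0], [0.0, -0.001, -1.0]]
force: [-0.8, 0.4, -0.4]
opening: 0.01
grasp_force: 0.0
```

```bash
python3 -c "
from h import *
st(); lid(red()); red()"
```

```text
t 27.0333 case [-0.0411  0.057   0.1938] head 6.53298479871567 F(case) [-0.7921  0.4844 -0.3521] op 0.010098338244160662 g 0.0 q [-19.9298  22.4592  97.2409  -0.0042  60.3683 -26.4607]
red n 0 px nan nan surface nan
(309, 201) [ 0.0971 -0.0016  0.0686]
(322, 218) [0.0371 0.0316 0.0699]
(302, 198) [ 0.1181 -0.0005  0.0691]
(307, 179) [ 0.1856 -0.1264  0.0036]
(329, 189) [ 0.0766 -0.0677  0.0682]
red n 0 px nan nan surface nanh.py:26: RuntimeWarning: Mean of empty slice.
  v,u=np.nonzero(m); q=np.array([dp(d,a,c) for a,c in zip(u,v)]); print("red n",len(u),"px",u.mean(),v.mean(),"surface",np.median(q,0)); return d
  ret = ret.dtype.type(ret / rcount)
  return _methods._mean(a, axis=axis, dtype=dtype,
```

Call:
send_rows --pt "255 -0.03 0 -0.01 0" --pt "255 -0.03 0 -0.01 0" --pt "255 -0.03 0 -0.01 0" --pt "255 -0.03 0 0 0" --pt "255 -0.03 0 0 0" --pt "255 -0.03 0 0 0" --pt "255 0 0 0 0" --pt "255 0 0 0 0"

```text
time_s: 27.8
position: [0.5357, -0.2489, 0.2223]
tcp_rot: [[-0.111, 0.994, -0.003], [0.994, 0.111, 0.002], [0.003, -0.002, -1.0]]
force: [-0.7, 0.5, 0.0]
opening: 0.003
grasp_force: 0.0
```

```bash
python3 - <<'E'
from h import *
st()
p,d=capture('scene'); b,g,r=[p[...,i].astype(int) for i in range(3)]
m=(r>60)&(r>2*g)&(r>1.6*b); m[:165]=0;m[265:]=0;m[:,:300]=0;m[:,410:]=0
v,u=np.nonzero(m); print(len(u)); q=np.array([dp(d,a,c) for a,c in zip(u,v)]); print(u.mean(),v.mean(),np.median(q,0),q.min(0),q.max(0)); lid(d)
E
```

```text
t 27.8 case [-0.0412 -0.1243  0.2223] head 6.36962966078044 F(case) [-0.6393  0.5763  0.0463] op 0.0029948288980438486 g 0.0 q [-35.759   26.0783  85.362    0.0136  68.761  -42.1334]
28
344.82142857142856 229.21428571428572 [-0.0432  0.061   0.1054] [-0.0497  0.0559  0.0982] [-0.0354  0.0648  0.1116]
(309, 201) [ 0.0969 -0.0012  0.069 ]
(322, 218) [0.0375 0.0309 0.0689]
(302, 198) [ 0.1197 -0.0028  0.0663]
(307, 179) [ 0.1837 -0.1235  0.0067]
(329, 189) [ 0.075  -0.0648  0.0714]
```

```bash
python3 -c "
from rig import *
print(hand_in())"
```

```text
the job is handed in; nothing more can be done
None
```

The job is handed in, though no verdict came back. From depth and force readings, the lid is shut, the bolt is through the staple at about 41 mm travel and held by the notch, the handle is fully down at about 1.4 rad, and the arm is clear; the things round about were not rechecked.

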